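Spice rack through the drop-gate lane

ROBOT

A 6-joint arm with a two-finger parallel gripper is mounted at the origin on the work surface. World frame = base frame: x ahead of the robot, y to its left, z up, the work surface at z = 0. Lengths are in m, angles in degrees, forces in N, time in s.
With the tool pointing down it reaches from about 0.4 to 0.925 m from the base axis. Payload 3.4 kg.
Tool frame: the origin (TCP) lies at the centre of the arm's flange, where the gripper is bolted on; the fingertips stand 173 mm ahead of it and the grasp point (between the pads) lies 155 mm ahead of it (tip_extent is the distance from the TCP to the fingertips, in m); z points along the fingers, y is the direction in which the jaws open and shut (so a half turn about z gives the same grasp; the last joint's range is limited). The gripper opens to 85 mm and grips with 20 to 120 N. Pads are 22 mm wide; open, the fingers measure 114 mm over their backs; the gripper's body (76 mm by 85 mm) begins 54 mm behind the grasp point. The pads swing forward as they close: fully open they stand 13 mm farther back than shut.
Start: joints at [-74.227, 17.578, 86.31, -0, 76.112, -4.211], TCP at [0.196, -0.54, 0.405] pointing down, gripper open.
Joint ranges: [-179.03, 179.03], [-60, 130.46], [8.19, 133.38], [-81.62, 261.62], [5.75, 156.47], [-153.77, 153.77]. Speed limits (degrees/s): [147.25, 147.25, 180, 180, 180, 180].

INTERFACE

Orientations are given as [roll, pitch, yaw] about the fixed x, y, z axes, in that order (R = Rz(yaw) Ry(pitch) Rx(roll)).
In Python, from bench import * gives the robot as it stands. Calls block until the motion is done:
- movep(position, orientation): joint-space move of the TCP to a pose.
- movel(position, ori=None, feed=0.15): straight line of the TCP; ori=None keeps the orientation; feed is the mean speed in m/s.
- movej(angles): joint-space move.
- open_jaws() and close_gripper(): open the fingers fully, or close them until they stop; the grip force is fixed at half the most.
- hold(seconds).
- ik(position, orientation): joint angles nearest the present ones, or None.
- camera(name): name is "scene" or "top" or "wrist"; returns (picture, depth): 480x640x3 uint8, blue, green, red; 480x640 float32, m along the optical axis (not along the pixel's ray), 0 where there is no reading.
- get_calibration(name): a dict with "vfov" (degrees; the focal length in pixels is half the picture's height over the tangent of half this angle, whatever the lens; pixels are square), "cx", "cy" (the principal point, pixels), "distortion" ([k1, k2, p1, p2, k3] as OpenCV has them; the pictures are not rectified), "eye" and "orientation" of the camera in the world. Camera axes: x right, y down, z forward; pixel columns grow to the right and rows downward; lengths in m; the calibration is good to about 2 mm. A picture is of the moment at which its call begins: read the wrist's pose just before it. get_calibration takes no time and is no camera call; for the wrist camera it gives the pose at the moment of the call.
A pose or a line that the arm cannot do raises MotionError and nothing moves.
- close_job(): hands the job in, once; it reports no verdict.
Trained networks look in the newest picture that a camera, given by its name, has taken for a name from the list of things; names that differ only in an ending like _2 or _b are one class to them, and where a whole thing is asked for, a point or a joint stands for the part that bears it (a point fixed in the world has none). Each returns a list of dicts, best first, with "confidence" (0 to 1); they miss things now and then, are a little off and sometimes report something else, mostly with a low value. They report only what shows in the picture. A call takes as long as a camera call.
- spot_in(camera, query): "extent" ([left, top, right, bottom] in pixels, round what is visible of it).
Readings, each from a call of its own:
- get_clock(): time.
- get_joints(): joint angles.
- get_qvel(): joint speeds.
- get_tau(): joint torques, N m.
- get_eef_pos(): TCP position.
- get_tool_rot(): TCP orientation.
- get_ft_force(): force on the tool from outside, world axes, zero at the start.
- get_moment(): the same for the moment, N m.
- get_finger_gap(): opening from 0.0 (shut) to 1.0 (fully open).
Only numpy, scipy, OpenCV 4.12 (cv2) and the standard library are available. Lean on these libraries where they do the work, as an engineer would, in place of code of your own. Each camera call takes 0.05 s, during which the arm holds its last target. There are 200 camera calls.

TASK

Push the little rack of spice jars along its counter-top lane until its front is home against the end stop: with one fingertip push the red bar over to hold the yellow drop gate open, and keep holding it well clear of the jars while you push the rack by its blue handle underneath. Do not lift the rack or let the gate come down on it; once the rack is home, let the gate shut behind it, leave everything alone, and disturb nothing else on the counter.

Things in the scene. Friction and masses are not known exactly. Their poses are not given: they have to be found in the camera images.
- lane: Fixed straight open channel, 74 mm wide inside, aluminium floor 5 mm thick, maple walls 5 mm thick, tops 30 mm above the counter. Origin on the counter, mid-channel, right below the yellow gate. +x: the way the rack travels; +y: to the red bar's side (towards the robot); z up. Runs from x = -275 mm (open end) to the end stop's face at x = +112 mm; walls at y = 37 to 42 and -42 to -37 mm.
- end_stop (a point): Centre of the wooden end stop's face (50 mm tall) that the rack's front must meet, 25 mm above the counter.
- gate (a joint): Swing of the gate, rad: 0 shut (at rest), 1.0 fully up. Hinge line parallel to the lane at lane y = 84, z = 22 mm. Pushing the red bar sideways away from the lane (lane +y) turns it about the hinge and lifts the yellow flap; a light spring and its weight shut it again (3 to 4 N at the bar). It clears the jars from about 0.48 rad; 0.6 to 0.85 is a good opening.
- gate_hinge (a point): The gate's moving part: yellow flap and red bar in one. This point lies on the hinge line at the flap (lane x = 0); shut, its axes are the lane's. Flap 6 mm thick; shut, it crosses the lane (lane y -34 to +100 mm) with its lower edge 38 mm and top 72 mm above the counter, so it blocks the tray but not the low handle. Hinge brackets: lane x -49 to +27, y 75 to 93 mm, 32 mm high.
- bar_near (a point): Point on the axis of the red bar at lane x = -60 mm. Round rod 12 mm thick, parallel to the lane in every position, 35 mm from the hinge line: shut, right above it (57 mm over the counter, lane y = 84 mm); at 0.7 rad 22.5 mm further out, 8 mm lower. Nothing is under it from lane x = -275 to -50 mm. Shut, 36 mm are free between it and the lane's wall.
- bar_free_end (a point): The free far end of the red bar's axis (lane x = -275 mm), same height as the other point.
- rack: Loose wooden tray 95 mm long, 68 mm wide, end boards 36 mm tall, with six small spice jars fixed in it (tops 55 mm above its underside), 0.3 to 0.6 kg. Origin: centre of the tray's underside, 47.5 mm behind its front face; x to its front, z up. It stands on the lane's floor, at the start wholly before the gate.
- rack_nose (a point): Centre of the rack's front face, 18 mm above the rack's underside.
- rack_handle (a point): Centre of the rear face of the rack's blue handle, 187 mm behind the front face, 13 mm above the underside. A crossbar 58 mm wide across the lane, 12 mm thick, 26 mm tall, on a flat tongue 16 mm wide, 10 mm tall, 82 mm long behind the tray. It stays before the gate, with the flap shut above the tongue, when the rack is home.
- pepper_mill: Bystander: dark wooden pepper mill, 48 mm wide, 122 mm tall, origin at its underside; stands beside the lane on the -y side.
- spice_jar: Bystander: amber jar with red cap, 42 mm wide, 72 mm tall, origin at its underside; beside the lane on the -y side.
- egg_cup: Bystander: blue ceramic egg cup, 48 mm wide, 55 mm tall, origin at its underside; beside the lane on the -y side.
- mug: Bystander: white mug, 80 mm wide, 92 mm tall, origin at its underside.
- oil_bottle: Bystander: green glass oil bottle, 64 mm wide, 210 mm tall, origin at its underside.
- bowl: Bystander: blue bowl, 140 mm wide, 55 mm tall, origin at its underside.

How it is judged (in metres and radians):
On the way, in this order (a step that is already met when the one before it is completed fails the run):
1. a finger holds the gate open (0.48 rad or more) by contact while the rack is still wholly before it (value of joint gate above 0.48 rad and contact force between the fingers and gate above 0.3 N and x of rack_nose in the frame of lane below -0.003 m), for 0.2 s.
2. a finger still holds the gate open while the rack is passing under it (value of joint gate above 0.48 rad and contact force between the fingers and gate above 0.3 N and x of rack_nose in the frame of lane between 0.03 and 0.095 m), for 0.1 s.
At the end, for the whole second after the job is handed in: The rack's front is within 8 mm of the end stop, the rack lies flat on the lane floor at rest, and the gate is shut (below 0.08 rad) behind it (x of rack_nose in the frame of lane above 0.104 m and z of rack_nose in the frame of lane below 0.03 m and z of rack_handle in the frame of lane below 0.025 m and value of joint gate below 0.08 rad and linear speed of rack below 0.01 m/s); the robot touches nothing.
It fails at once if the gate presses on the rack (over 1 N) (contact force between gate and rack above 1 N).
It fails at once if the rack is lifted or tipped (either end over 10 mm off the lane floor) (z of rack_nose in the frame of lane above 0.033 m or z of rack_handle in the frame of lane above 0.028 m).
It fails at once if a bystander is moved by more than 20 mm or tipped over (distance of any of pepper_mill, spice_jar, egg_cup, mug, oil_bottle, bowl from where it was at the start of the episode above 0.02 m or angle between any of pepper_mill, spice_jar, egg_cup, mug, oil_bottle, bowl's own z axis and vertical above 0.4 rad).
It also fails if it takes over 43 s, if anything falls off the work surface, if the arm or the gripper's body presses on something with over 40 N, if the wrist force passes 120 N, or if a joint passes its speed limit or range.

## Working session

There is one attempt and no reset: what is moved stays moved. The work goes in short steps, each a Python script; the robot and the scene stay as the last script left them, time stands still between calls to the robot, and variables do not carry over. Pictures are saved under pics/ and viewed, about 8 in all and at most 12, crops included, and the job is handed in when it is done.

```bash
mkdir -p pics; ls; python3 - <<'E'
from bench import *
import cv2,numpy as np
for n in("scene","top"):
    im,d=camera(n); cv2.imwrite(f"pics/{n}0.png",im); np.save(f"pics/{n}0.npy",d); print(n,get_calibration(n))
    for q in("gate_hinge","rack","rack_handle","bar_near","lane"):
        try: print(q,spot_in(n,q)[:2])
        except Exception as e: print(q,e)
print(get_clock(),get_tool_rot())
E
```

```text
pics
scene {'vfov': 45.93981764036456, 'cx': 318.322802457957, 'cy': 244.48206036316108, 'distortion': array([-0.13134711,  0.        ,  0.        ,  0.        ,  0.        ]), 'eye': array([ 1.23827987, -0.19592664,  1.08909058]), 'orientation': array([-145.14024626,    0.91236092,   71.30163471])}
gate_hinge [{'extent': [239.6, 210.6, 379.1, 257.1], 'confidence': 0.57}, {'extent': [241.0, 210.0, 425.8, 308.0], 'confidence': 0.35}]
rack [{'extent': [270.3, 240.2, 356.6, 293.5], 'confidence': 0.98}]
rack_handle [{'extent': [266.7, 239.9, 355.8, 294.9], 'confidence': 0.78}]
bar_near [{'extent': [241.3, 205.9, 379.5, 253.8], 'confidence': 0.57}]
lane [{'extent': [241.1, 205.3, 427.4, 309.7], 'confidence': 0.75}]
top {'vfov': 49.69194507341821, 'cx': 318.46017240600764, 'cy': 241.18313477903385, 'distortion': array([-0.10449386,  0.        ,  0.        ,  0.        ,  0.        ]), 'eye': array([0.43328721, 0.04134579, 1.31333047]), 'orientation': array([-174.49230032,   -1.19360955,  -91.05876588])}
gate_hinge [{'extent': [266.3, 219.7, 386.8, 270.5], 'confidence': 0.56}]
rack [{'extent': [289.7, 215.6, 366.6, 248.1], 'confidence': 0.74}]
rack_handle [{'extent': [288.1, 212.1, 366.4, 243.3], 'confidence': 0.85}, {'extent': [456.4, 219.0, 514.5, 269.6], 'confidence': 0.5}]
bar_near [{'extent': [262.9, 217.0, 385.5, 270.6], 'confidence': 0.6}]
lane [{'extent': [217.9, 208.5, 384.9, 277.1], 'confidence': 0.77}, {'extent': [220.4, 190.8, 241.5, 208.9], 'confidence': 0.28}]
0.6 [1.79996316e+02 7.85902623e-04 1.99829724e+01]
```

View pics/top0.png

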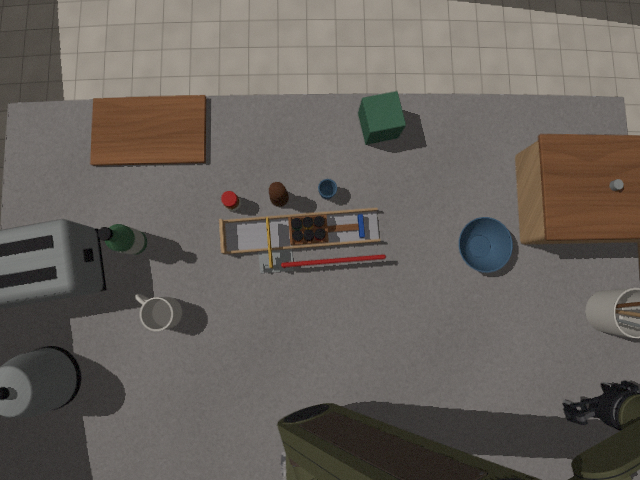

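View pics/scene0.png

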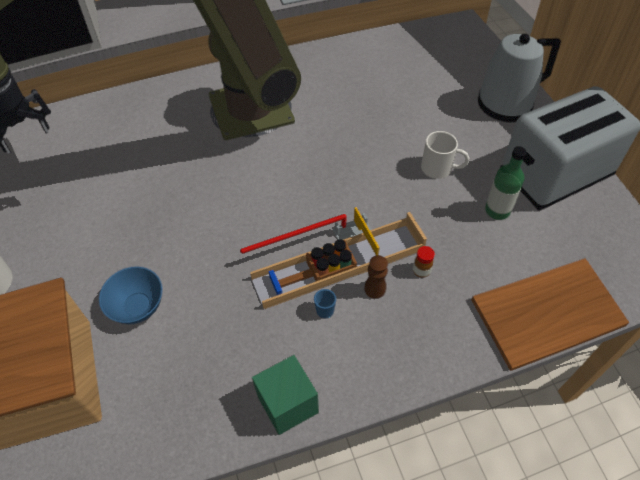

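Top view: the lane runs right→left (world +y). The end stop is at (222,236), flap at (269,240), rack at (310,230), handle at (361,226), and the red bar runs (283,264)–(385,257) on the robot's side. The scene view agrees. Next I localise these by colour.

```bash
cat > h.py <<'E'
import numpy as np,cv2
from scipy.spatial.transform import Rotation as Ro
def K(c): 
    f=240/np.tan(np.radians(c["vfov"]/2)); return np.array([[f,0,c["cx"]],[0,f,c["cy"]],[0,0,1.]])
def toplane(c,uv,z):
    p=cv2.undistortPoints(np.array(uv,float).reshape(-1,1,2),K(c),c["distortion"]).reshape(-1,2)
    r=np.c_[p,np.ones(len(p))]@Ro.from_euler("xyz",c["orientation"],degrees=True).as_matrix().T
    return (c["eye"]+r*((z-c["eye"][2])/r[:,2])[:,None])[:,:2]
def project(c,P):
    R=Ro.from_euler("xyz",c["orientation"],degrees=True).as_matrix()
    q=(np.array(P,float).reshape(-1,3)-c["eye"])@R
    return cv2.projectPoints(q,np.zeros(3),np.zeros(3),K(c),c["distortion"])[0].reshape(-1,2)
def mask(im,name):
    h=cv2.cvtColor(im,cv2.COLOR_BGR2HSV); H,S,V=[h[...,i].astype(int) for i in range(3)]
    return {"red":((H<5)|(H>174))&(S>190)&(V>70),"yellow":(H>20)&(H<32)&(S>170)&(V>90),"blue":(H>100)&(H<125)&(S>185)&(V>60)}[name]
def biggest(m,roi):
    a=np.zeros(m.shape,np.uint8); l,t,r,b=roi; a[t:b,l:r]=m[t:b,l:r]
    n,lab,st,_=cv2.connectedComponentsWithStats(a,connectivity=8)
    k=1+np.argmax(st[1:,4]); v,u=np.nonzero(lab==k); return np.c_[u,v].astype(float)
E
python3 - <<'E'
from h import *; from bench import *
rois={"top":(255,200,395,280),"scene":(235,200,430,310)}
for n in rois:
    im=cv2.imread(f"pics/{n}0.png"); c=get_calibration(n)
    m=lambda k:biggest(mask(im,k),rois[n])
    p=toplane(c,m("red"),.057); d=cv2.fitLine(p.astype(np.float32),cv2.DIST_L2,0,.01,.01).ravel()
    ax=d[:2]*np.sign(d[1]); s=(p-d[2:])@ax
    print(n,"lane yaw",np.degrees(np.arctan2(ax[1],ax[0])),"bar ends",d[2:]+ax*s.min(),d[2:]+ax*s.max(),s.max()-s.min())
    ly=np.array([-ax[1],ax[0]]); free=d[2:]+ax*s.min(); O=free+ax*.275-ly*.084
    print(" origin from bar",O)
    for k,z in(("yellow",.072),("blue",.031)):
        q=toplane(c,m(k),z)-O; print(" ",k,len(q),"x",np.percentile(q@ax,[2,50,98]),"y",np.percentile(q@ly,[2,50,98]))
E
```

```text
top lane yaw 101.159546 bar ends [0.50280061 0.06082902] [0.49700548 0.09020541] 0.02994254294684867
 origin from bar [0.53198839 0.34688682]
  yellow 1 x [-0.20950061 -0.20950061 -0.20950061] y [0.06955158 0.06955158 0.06955158]
  blue 5 x [-0.44258083 -0.44151603 -0.44045241] y [0.00226352 0.00699626 0.0117251 ]
scene lane yaw 92.65505 bar ends [ 0.50992433 -0.14838206] [0.49828341 0.10264765] 0.25129946837547745
 origin from bar [0.58109536 0.13021385]
  yellow 147 x [-0.0037354   0.00206179  0.00601214] y [-0.04107358  0.02128821  0.08439684]
  blue 113 x [-0.23331265 -0.22829037 -0.22286724] y [-0.03388354 -0.0070721   0.02308747]
```

```bash
python3 - <<'E'
from h import *; from bench import *
import h
def mk(im):
    x=cv2.cvtColor(im,cv2.COLOR_BGR2HSV).astype(int); H,S,V=x[...,0],x[...,1],x[...,2]
    return {"red":((H<8)|(H>172))&(S>150)&(V>60),"yellow":(H>18)&(H<34)&(S>150)&(V>70),"blue":(H>100)&(H<125)&(S>140)&(V>50)}
im=cv2.imread("pics/top0.png"); c=get_calibration("top"); M=mk(im); m=lambda k:biggest(M[k],(255,200,395,280))
p=toplane(c,m("red"),.057); d=cv2.fitLine(p.astype(np.float32),cv2.DIST_L2,0,.01,.01).ravel()
ax=d[:2]*np.sign(d[1]); s=(p-d[2:])@ax; ly=np.array([-ax[1],ax[0]]); free=d[2:]+ax*s.min(); O=free+ax*.275-ly*.084
print(np.degrees(np.arctan2(ax[1],ax[0])),s.max()-s.min(),O)
for k,z in(("yellow",.072),("blue",.031)):
    q=toplane(c,m(k),z)-O; print(k,len(q),np.percentile(q@ax,[2,50,98]),np.percentile(q@ly,[2,50,98]))
try: print(tip_extent)
except Exception as e: print(e)
# feasibility
O=np.array([.581,.130]);a=np.radians(92.65);ax=np.array([np.cos(a),np.sin(a)]);ly=np.array([-ax[1],ax[0]])
for yaw in(92.65,-87.35):
    for x,y,z in((-.26,.014,.30),(-.26,.014,.211),(-.26,.0435,.188),(-.086,.0435,.188)):
        print(yaw,x,ik(list(O+ax*x+ly*y)+[z],[180,0,yaw]))
E
```

```text
93.7545 0.25414270393591315 [0.5806129  0.13114165]
yellow 110 [0.00055507 0.00360951 0.00634273] [-0.02819943  0.03029569  0.08533021]
blue 111 [-0.2316002  -0.22550725 -0.21954029] [-0.02519879  0.00241014  0.0276015 ]
0.1734
92.65 -0.26 [-16.76566234  24.43161975  91.96180876   0.          63.60657149
 -19.41566234]
92.65 -0.26 [-1.67656623e+01  3.05074573e+01  9.70264827e+01 -2.54444375e-14
  5.24660600e+01 -1.94156623e+01]
92.65 -0.26 [-1.77620567e+01  3.07339553e+01  1.01799750e+02 -2.54444375e-14
  4.74662952e+01 -2.04120567e+01]
92.65 -0.086 [-1.26165960e-02  2.95642283e+01  1.04636316e+02 -2.54444375e-14
  4.57994559e+01 -2.66261660e+00]
-87.35 -0.26 None
-87.35 -0.26 None
-87.35 -0.26 None
-87.35 -0.086 None
```

```bash
cat >> h.py <<'E'
O=np.array([.581,.1305]); YAW=93.2
def lane(x,y,z):
    a=np.radians(YAW); ax=np.array([np.cos(a),np.sin(a)]); ly=np.array([-ax[1],ax[0]])
    return list(O+ax*x+ly*y)+[z]
E
python3 - <<'E'
from h import *; from bench import *
t=get_eef_pos(); movel([t[0],t[1],.53],feed=.3)
movep(lane(-.20,.03,.45),[180,0,YAW])
c=get_calibration("wrist"); im,_=camera("wrist"); cv2.imwrite("pics/w1.png",im); print(c,get_clock())
x=cv2.cvtColor(im,cv2.COLOR_BGR2HSV).astype(int); H,S,V=x[...,0],x[...,1],x[...,2]
M={"red":((H<8)|(H>172))&(S>150)&(V>60),"yellow":(H>18)&(H<34)&(S>150)&(V>70),"blue":(H>100)&(H<125)&(S>140)&(V>50)}
for k,z in(("red",.057),("yellow",.072),("blue",.031)):
    if M[k].sum()<20: print(k,0);continue
    px=biggest(M[k],(0,0,640,480)); p=toplane(c,px,z); d=cv2.fitLine(p.astype(np.float32),cv2.DIST_L2,0,.01,.01).ravel()
    a=d[:2]*np.sign(d[1]); print(k,len(p),px.min(0),px.max(0),np.degrees(np.arctan2(a[1],a[0])),"ext",((p-d[2:])@a).min(),((p-d[2:])@a).max(),"mid",d[2:], "w",np.ptp((p-d[2:])@np.array([-a[1],a[0]])))
    q=p-O; b=np.radians(YAW); X=q@[np.cos(b),np.sin(b)]; Y=q@[-np.sin(b),np.cos(b)]; print("   lane x",np.percentile(X,[1,50,99]),"y",np.percentile(Y,[1,50,99]))
E
```

```text
{'vfov': 59.70216533392472, 'cx': 316.80403808740164, 'cy': 238.8494905457452, 'distortion': array([-0.07171906,  0.        ,  0.        ,  0.        ,  0.        ]), 'eye': array([ 0.5582898 , -0.00348358,  0.41773781]), 'orientation': array([1.64280400e+02, 4.77228840e-02, 3.07565332e+00])} 3.3667
red 3637 [239.   0.] [263. 283.] 93.58984 ext -0.13125209167359278 0.10747913060391925 mid [ 0.50311244 -0.01923352] w 0.014363705245173056
   lane x [-0.27243557 -0.13970298 -0.03920072] y [0.08050413 0.08610682 0.09199125]
yellow 92 [350.  73.] [365.  93.] 128.81778 ext -0.008326933432553323 0.00875559544115396 mid [0.5864259  0.02634246] w 0.006422720032883066
   lane x [-0.10965386 -0.10505288 -0.09597986] y [-0.00688445  0.00113705  0.00439194]
blue 815 [318. 214.] [376. 229.] 3.6222267 ext -0.027530517318200064 0.02785209506239029 mid [ 0.59148276 -0.09378098] w 0.014418793982409531
   lane x [-0.23160108 -0.22475319 -0.21793025] y [-0.02556181  0.00199662  0.02953569]
```

View pics/w1.png

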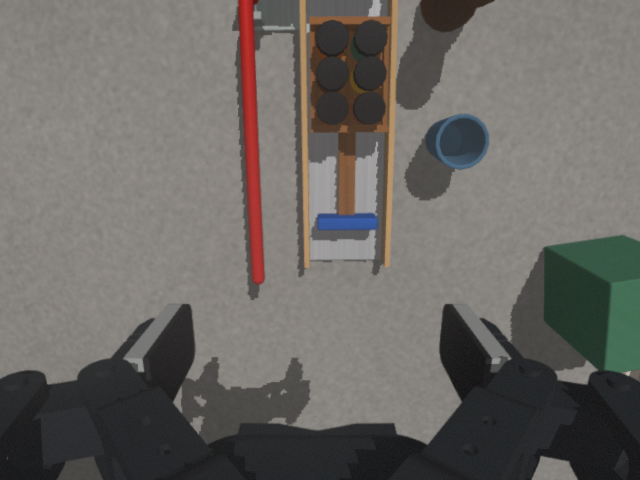

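The wrist view shows the bar at (248,0)–(259,283), the handle at (347,222) and the egg cup well clear at (460,140). It puts lane yaw at about 93.6° and the handle at y≈0 after a 2–3 mm shift. I'll take the open fingers' true extent from the wrist depth, then descend.

```bash
cat >> h.py <<'E'
O=np.array([.5779,.1302]); YAW=93.6
E
python3 - <<'E'
from h import *; from bench import *
c=get_calibration("wrist"); im,d=camera("wrist"); p=np.array(get_eef_pos()); R=Ro.from_euler("xyz",get_tool_rot(),degrees=True).as_matrix()
v,u=np.nonzero((d>.02)&(d<.30)); n=cv2.undistortPoints(np.c_[u,v].astype(float).reshape(-1,1,2),K(c),c["distortion"]).reshape(-1,2)
P=c["eye"]+(np.c_[n,np.ones(len(n))]*d[v,u][:,None])@Ro.from_euler("xyz",c["orientation"],degrees=True).as_matrix().T
T=(P-p)@R
print(len(T),T.min(0),T.max(0))
for z0 in np.arange(.08,.18,.01):
    s=T[(T[:,2]>=z0)&(T[:,2]<z0+.01)]
    if len(s):
        for sg in(-1,1):
            q=s[s[:,1]*sg>0]
            if len(q): print(round(z0,2),sg,len(q),"x",q[:,0].min().round(4),q[:,0].max().round(4),"y",q[:,1].min().round(4),q[:,1].max().round(4))
movep(lane(-.254,.013,.30),[180,0,YAW]); print(get_eef_pos(),get_ft_force(),get_clock())
E
```

```text
60066 [-0.0129586  -0.07474401  0.07738752] [0.15812963 0.13008245 0.36898689]
0.08 -1 5275 x 0.0056 0.0209 y -0.0597 -0.0001
0.08 1 5265 x 0.0056 0.021 y 0.0001 0.0598
0.09 -1 7947 x -0.0023 0.0188 y -0.0649 -0.0
0.09 1 8100 x -0.002 0.0188 y 0.0001 0.0655
0.1 -1 8094 x -0.0129 0.0183 y -0.0747 -0.0
0.1 1 8187 x -0.013 0.0182 y 0.0002 0.0739
0.11 -1 3213 x -0.0124 0.0148 y -0.0742 -0.0376
0.11 1 3374 x -0.0128 0.0147 y 0.0372 0.0744
0.12 -1 1096 x -0.002 0.0131 y -0.0622 -0.0423
0.12 1 1092 x -0.0011 0.0128 y 0.0417 0.0602
0.13 -1 1470 x -0.0107 0.0122 y -0.0569 -0.0423
0.13 1 1449 x -0.011 0.012 y 0.0415 0.057
0.14 -1 1281 x -0.0115 0.0121 y -0.0569 -0.0424
0.14 1 1265 x -0.0113 0.0119 y 0.0417 0.0564
0.15 -1 864 x -0.011 0.0119 y -0.0565 -0.0424
0.15 1 875 x -0.0116 0.0119 y 0.0419 0.0564
0.16 -1 75 x -0.0091 0.0095 y -0.0438 -0.0426
0.16 1 77 x -0.0104 0.0085 y 0.0419 0.0428
[ 0.58136397 -0.12448921  0.30066067] [ 0.04680518 -0.57161812 -0.86456787] 4.1
```

Open tips sit at 160 mm and the backs are ±57 mm, bulging above tool z≈0.125. I'll descend with tips at 38 mm (above the walls), sweep the bar open and check.

```bash
cat >> h.py <<'E'
def gate(cam,c,im):
    "bar lateral offset -> gate angle"
    x=cv2.cvtColor(im,cv2.COLOR_BGR2HSV).astype(int); H,S,V=x[...,0],x[...,1],x[...,2]
    m=((H<8)|(H>172))&(S>150)&(V>60); px=biggest(m,(0,0,640,480) if cam=="wrist" else (255,200,395,290) if cam=="top" else (200,180,430,310))
    a=np.radians(YAW); th=0.5; ly=np.array([-np.sin(a),np.cos(a)])
    for _ in range(8):
        y=np.median((toplane(c,px,.022+.035*np.cos(th))-O)@ly); th=np.arcsin(np.clip((y-.084)/.035,-1,1))
    return len(px),y,th
E
python3 - <<'E'
from h import *; from bench import *
o=[180,0,YAW]
movel(lane(-.254,.013,.198),feed=.12); print(get_ft_force())
movel(lane(-.254,.0425,.198),feed=.05); print(get_ft_force())
hold(.2)
for n in("wrist","scene","top"):
    c=get_calibration(n); im,_=camera(n); cv2.imwrite(f"pics/{n}2.png",im); print(n,gate(n,c,im))
print(get_eef_pos(),get_ft_force(),get_clock())
a=cv2.imread("pics/wrist2.png");b=cv2.imread("pics/scene2.png")[190:320,220:440]
cv2.imwrite("pics/m2.png",np.hstack([cv2.resize(a,(400,300)),cv2.resize(b,(400,300))]))
E
```

```text
[ 0.21183712 -0.26197504  1.06670134]
[ 3.61421844 -0.25698691 -2.36100984]
wrist (15300, np.float64(0.10308597660840652), np.float64(0.5767632106834616))
scene (391, np.float64(0.10307797069660327), np.float64(0.5764903506495694))
top (318, np.float64(0.100577618940527), np.float64(0.4934262983821196))
[ 0.55203518 -0.12621736  0.19834856] [ 5.8002682  -0.17237457 -1.78842072] 6.1917
```

View pics/m2.png

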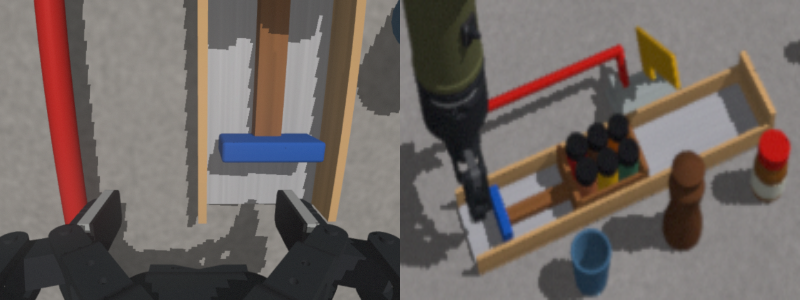

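Gate is held by the left finger at about 0.58 rad, with the right finger in the lane behind the handle. Opening a little more, lowering, then pushing partway.

```bash
python3 - <<'E'
from h import *; from bench import *
movel(lane(-.254,.0458,.198),feed=.05)
movel(lane(-.254,.0458,.179),feed=.05); hold(.2); print(get_ft_force())
for n in("wrist","scene","top"):
    c=get_calibration(n); im,_=camera(n); cv2.imwrite(f"pics/{n}3.png",im); print(n,gate(n,c,im))
movel(lane(-.225,.0458,.179),feed=.06); print(get_eef_pos(),get_ft_force())
for n in("wrist","scene","top"):
    c=get_calibration(n); im,_=camera(n); cv2.imwrite(f"pics/{n}4.png",im); print(n,gate(n,c,im))
print(get_clock())
a=cv2.imread("pics/wrist4.png");b=cv2.imread("pics/scene4.png")[190:320,220:440]
cv2.imwrite("pics/m4.png",np.hstack([cv2.resize(a,(400,300)),cv2.resize(b,(400,300))]))
E
```

```text
[ 5.07153488  1.03347762 -1.20893877]
wrist (18744, np.float64(0.10656976156521614), np.float64(0.7008274436423381))
scene (388, np.float64(0.10682592075612785), np.float64(0.7104423445225078))
top (327, np.float64(0.10464307574177303), np.float64(0.6308138352688406))
[ 0.54679385 -0.09753302  0.1793493 ] [ 5.36212688 -1.93681048  0.60069278]
wrist (18744, np.float64(0.10651828663488164), np.float64(0.6989047637585498))
scene (328, np.float64(0.10534857619984497), np.float64(0.6560092543170535))
top (272, np.float64(0.10451682977847437), np.float64(0.6263544396522703))
8.1083
```

View pics/m4.png

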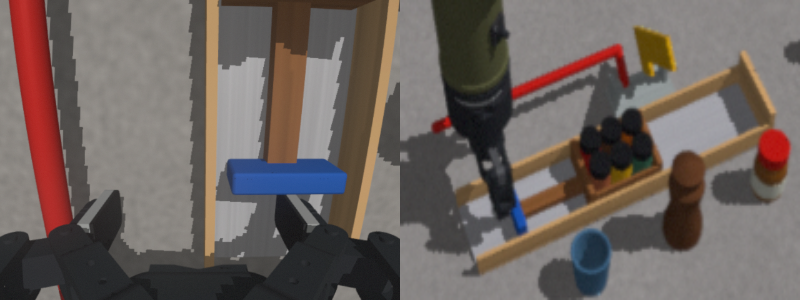

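Gate is at about 0.7 rad and the handle is being pushed. Continuing with force monitoring.

```bash
python3 - <<'E'
from h import *; from bench import *
for x in(-.19,-.155,-.12,-.098):
    movel(lane(x,.0458,.179),feed=.06)
    c=get_calibration("wrist"); im,_=camera("wrist"); print(x,np.round(get_ft_force(),2),gate("wrist",c,im))
x=-.098; f0=get_ft_force()[1]
while x<-.078:
    x+=.002; movel(lane(x,.0458,.179),feed=.03); f=get_ft_force(); print(round(x,3),np.round(f,2))
    if f[1]<f0-5: break
for n in("wrist","scene","top"):
    c=get_calibration(n); im,_=camera(n); cv2.imwrite(f"pics/{n}5.png",im); print(n,gate(n,c,im))
print(get_eef_pos(),get_clock())
a=cv2.imread("pics/wrist5.png");b=cv2.imread("pics/scene5.png")[190:320,220:440]
cv2.imwrite("pics/m5.png",np.hstack([cv2.resize(a,(400,300)),cv2.resize(b,(400,300))]))
E
```

```text
-0.19 [ 5.11 -2.05 -0.61] (18714, np.float64(0.10686011622283399), np.float64(0.7117318710490746))
-0.155 [ 4.83 -1.81  0.67] (18698, np.float64(0.10709602778885191), np.float64(0.7206677034841995))
-0.12 [ 4.56 -1.22  0.45] (24051, np.float64(0.10371614832344078), np.float64(0.5983967434291618))
-0.098 [ 5.55 -0.05 -0.28] (19120, np.float64(0.10286507877734352), np.float64(0.569252112644686))
-0.096 [ 4.81 -2.72 -0.78]
-0.094 [ 5.19 -3.33 -0.83]
-0.092 [ 4.39 -3.68 -0.05]
-0.09 [ 4.43 -3.64  0.11]
-0.088 [ 4.36 -4.34  0.39]
-0.086 [ 5.4  -3.79 -0.35]
-0.084 [ 4.76 -3.48  0.13]
-0.082 [ 4.39 -4.95 -0.4 ]
-0.08 [ 5.54 -6.99 -0.98]
wrist (14936, np.float64(0.10187666953783517), np.float64(0.5360708746630358))
scene (338, np.float64(0.10749586075234033), np.float64(0.7359752501971951))
top (180, np.float64(0.10527111629561237), np.float64(0.6532194032996124))
[0.53740268 0.04630883 0.17901259] 13.425
```

View pics/m5.png

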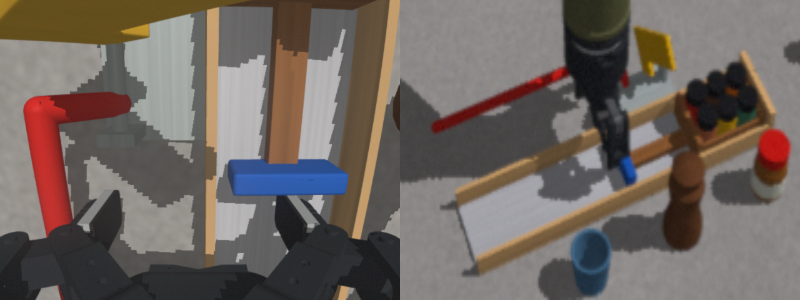

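The rack looks about home, but the force rise is small. I'll press a little more to confirm the stop.

```bash
python3 - <<'E'
from h import *; from bench import *
x=-.080
while x<-.068:
    x+=.001; movel(lane(x,.0458,.179),feed=.02); hold(.15); f=get_ft_force(); print(round(x,3),np.round(f,2),get_eef_pos()[1])
    if f[1]<-15: break
im,_=camera("scene"); cv2.imwrite("pics/s6.png",cv2.resize(im[190:320,300:440],(700,650)[:1]+(600,),interpolation=cv2.INTER_CUBIC)); print(get_clock())
E
```

```text
-0.079 [  5.17 -10.53   0.02] 0.046578355999989295
-0.078 [  5.25 -15.27  -0.55] 0.046855375221497624
14.275
```

View pics/s6.png

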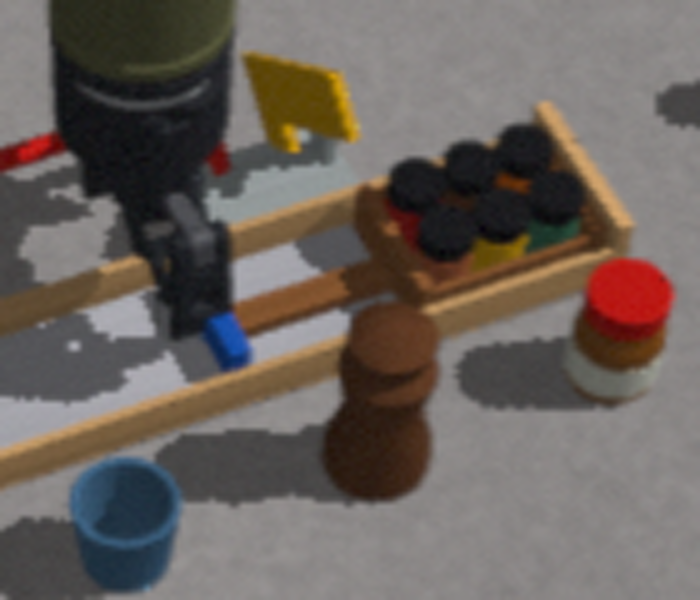

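The rack is against the stop (force climbs about 5 N per mm, nose flush). Backing off, raising, letting the gate shut slowly, then withdrawing.

```bash
python3 - <<'E'
from h import *; from bench import *
movel(lane(-.095,.0458,.179),feed=.04)
movel(lane(-.095,.0458,.199),feed=.05)
movel(lane(-.095,.013,.199),feed=.04); hold(.3); print(get_ft_force())
movel(lane(-.095,.013,.33),feed=.1)
movel(lane(-.25,.013,.40),feed=.2); hold(.5); print(get_ft_force(),get_clock())
for n in("wrist","scene","top"):
    c=get_calibration(n); im,_=camera(n); cv2.imwrite(f"pics/{n}7.png",im); print(n,gate(n,c,im))
a=cv2.imread("pics/top7.png")[180:290,200:400];b=cv2.imread("pics/scene7.png")[190:320,220:440]
cv2.imwrite("pics/m7.png",np.hstack([cv2.resize(a,(400,300)),cv2.resize(b,(400,300))]))
E
```

```text
[0.55407276 0.46091228 0.03583271]
[ 0.43652253  0.55328392 -0.13263901] 19.625
wrist (3757, np.float64(0.08381346227676521), np.float64(-0.005329674467193036))
scene (530, np.float64(0.0838330382851726), np.float64(-0.004770352801903097))
top (300, np.float64(0.08075007416802532), np.float64(-0.09298897768258627))
```

View pics/m7.png

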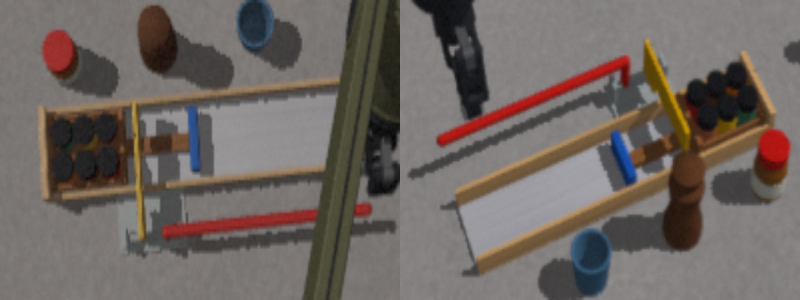

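The gate is shut behind the rack, the rack is home at the stop, the bystanders are in place and the robot is clear.

```bash
python3 -c "
from bench import *
close_job(); print(get_clock())"
```

```text
the job is handed in; nothing more can be done
the job is handed in; nothing more can be done
```

I handed the job in with the rack home against the end stop and the gate shut behind it; the interface gives no verdict. The clock read about 20 s of the 43 s allowed.

- **What I did:** one open finger swept the red bar out while the tips were still above the lane walls. I then lowered the other finger behind the blue handle and pushed the rack along the lane. After that I backed off, raised the tool, let the gate close slowly against the finger, and withdrew.
- **Rack home:** at the end of travel the push force climbed from about 7 to 15 N in 2 mm. The pictures show the nose flush with the stop.
- **Gate shut:** the wrist and scene cameras put the final gate angle at about 0.00 rad.
- **Robot and bystanders:** the tool reads only about 0.5 N, with nothing touching it. In the last pictures the pepper mill, spice jar and egg cup stand where they were. The mug, bottle and bowl are outside those crops, and the arm did not work near them.

**Where checks disagreed:**
- The top camera read the gate angle about 0.08 rad lower than the other two throughout, which fits its calibration offset.
- Late in the push the wrist camera read 0.54 to 0.60 rad, while the scene camera read 0.74 at the end. The wrist view by then included the bar's crank arm, so I trust the scene value.
- The stop was met about 6 mm further along than my lane estimate predicted.

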